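Roll the brass offcut up the gutter to its stop

TASK

Push the brass round-bar offcut up its sloping gutter, over the small blue ridge and into the seat against the red stop, so that it stays there and cannot roll back down. Only push it with the fingers: do not lift or carry it. Leave the dark steel offcut lying at the foot of the other lane, and leave the rest of the bench as it is.

Things in the scene. Friction and masses are not known exactly. Their poses are not given: they have to be found in the camera images.
- brass: The part to push: a solid brass-coloured bar offcut, 40 mm in diameter and 45 mm long, 0.3 to 0.7 kg, slippery with cutting oil. Origin at its centre; its own x axis is the bar's axis, which lies across the lane; y and z turn as it rolls. It starts at the foot of one of the two lanes, resting against the foot lip, and rolls back there if let go before it is over the ridge.
- steel: A dark steel bar offcut of the same size (40 mm diameter, 45 mm long; origin at its centre, x along its axis), at the foot of the other lane. Leave it there.
- gutter: Fixed grey gutter: two straight lanes side by side, tilted with its frame: y points up the slope (10 degrees above level), x is level across the lanes, z is square to the lane floor. Origin on the floor plane, mid-way, 30 mm above the bench. Lane centres at x = -27.5 and +27.5 mm; lanes 50 mm wide inside, 220 mm long; walls 5 mm thick, 14 mm high above the lane floor.
- seat_a (a point): Centre of a seated bar in the lane at gutter x = -27.5 mm: y = 85, z = 20 mm. Its surface is then 1.5 mm short of the red stop plate (face at y = 106.5 mm, 30 mm high) and rests on the back of the blue ridge, so it stays between y = 85 and 86.5 mm.
- seat_b (a point): The same in the lane at gutter x = +27.5 mm.
- ridge (a point): Top edge of the blue ridge, midway between the lanes (gutter x = 0, y = 73, z = 4 mm). In both lanes a blue ramp rises gently from the floor at y = 45 mm to this edge and drops steeply behind it.
- foot_a (a point): Centre of a bar resting at the foot of the lane at gutter x = -27.5 mm: y = -85, z = 20 mm, against the foot lip (8 mm high, y = -106 to -101 mm). Shut fingertips let down behind the bar to 10 to 14 mm above the lane floor clear lip and ridge; the bar goes up, rolling or sliding, under a push of some 3 to 10 N.
- foot_b (a point): The same in the lane at gutter x = +27.5 mm.
- tube: Loose bystander: upright bright steel tube offcut, 34 mm in diameter, 45 mm high, beside the gutter. Origin at the centre of its underside.
- driver: Loose bystander: red-handled screwdriver, 170 mm long, lying beside the gutter. Origin on its underside; x along the tool to the tip.
- wrench: Loose bystander: steel wrench, 190 mm long, lying left on the bench. Origin on its underside.
- hammer: Loose bystander: hammer, 270 mm long, lying right on the bench. Origin on its underside.
- tin: Loose bystander: blue tin, 66 mm in diameter, 100 mm high. Origin at the centre of its underside.
- cup: Loose bystander: open steel cup, 72 mm in diameter, 60 mm high. Origin at the centre of its underside.
Things that resemble listed ones, but are neither listed nor needed, are in the scene too. There is more than one size of the brass; the one meant has the size given above.

How it is judged:
On the way, in this order (a step that is already met when the one before it is completed fails the run):
1. the fingers push the brass offcut up its lane, off the foot lip (contact force between the fingers and brass above 0.1 N and y of brass in the frame of gutter above -0.075 m).
2. the brass offcut has rolled over the ridge into the seat at the stop ((distance between brass and seat_a below 0.006 m or distance between brass and seat_b below 0.006 m)), for 0.2 s.
At the end, for the whole second after the job is handed in: The brass offcut rests in the seat of its lane, past the ridge, its centre within 6 mm of the seat point and square to the lane within 0.15 rad, at rest; the steel offcut rests at the foot of the other lane, its centre within 8 mm of the foot point ((distance between brass and seat_a below 0.006 m or distance between brass and seat_b below 0.006 m) and angle between the x axis of brass and the x axis of gutter, either way round below 0.15 rad and linear speed of each of brass, steel below 0.01 m/s and (distance between steel and foot_a below 0.008 m or distance between steel and foot_b below 0.008 m)); the robot touches nothing.
It fails at once if the brass offcut is lifted: its centre more than 34 mm above the lane floor (it rolls at 20 to 24 mm) (z of brass in the frame of gutter above 0.034 m).
It fails at once if the steel offcut is pushed more than 20 mm or lifted (distance of steel from where it was at the start of the episode above 0.02 m).
It fails at once if a bystander (tube, screwdriver, wrench, hammer, tin or cup) is shifted more than 30 mm (distance of any of tube, driver, wrench, hammer, tin, cup from where it was at the start of the episode above 0.03 m).
It also fails if it takes over 40 s, if anything falls off the work surface, if the arm or the gripper's body presses on something with over 40 N, if the wrist force passes 120 N, or if a joint passes its speed limit or range.

ROBOT

A 6-joint arm with a two-finger parallel gripper is mounted at the origin on the work surface. World frame = base frame: x ahead of the robot, y to its left, z up, the work surface at z = 0. Lengths are in m, angles in rad, forces in N, time in s.
With the tool pointing down it reaches from about 0.25 to 0.775 m from the base axis. Payload 4 kg.
Tool frame: the origin (TCP) lies midway between the tips of the shut fingers; the grasp point (between the pads) lies 19 mm behind it (grasp_offset is the distance from the TCP to the grasp point, in m); z points along the fingers, y is the line along which they close (so a half turn about z gives the same grasp; the last joint's range is limited). The gripper opens to 85 mm and grips with 20 to 120 N. Pads are 22 mm wide; open, the fingers measure 114 mm over their backs; the gripper's body (76 mm by 85 mm) begins 54 mm behind the grasp point. The pads swing forward as they close: fully open they stand 13 mm farther back than shut.
Start: joints at [-1.353, 0.087, 1.371, -0, 1.684, -0.103], TCP at [0.173, -0.522, 0.231] pointing down, gripper open.
Joint ranges: [-3.1, 3.1], [-0.76, 2.03], [0.27, 2.55], [-1.08, 4.22], [0.17, 2.65], [-2.57, 2.57]. Speed limits (rad/s): [2.79, 2.79, 3.14, 3.14, 3.14, 3.14].

INTERFACE

Orientations are given as [roll, pitch, yaw] about the fixed x, y, z axes, in that order (R = Rz(yaw) Ry(pitch) Rx(roll)).
In Python, from workcell import observe, get_image, get_calibration, job_done, boxes_of, masks_of, spot_point, grasp_offset gives the robot as it stands. The module is installed in compiled form; this text tells all that it offers.
- The arm moves only by the tool send_rows, never from a script. Its argument "plan" is text: rows parted by semicolons, each of 7 numbers parted by spaces: the shift along the tool's x, y, z in mm, then the turn, a rotation vector about the tool's x, y, z in rad, then the closure, from 0 (fully open) to 1 (shut). A call has 1 to 10 rows; each row shifts and turns the commanded pose from where the row before left it, along the tool's axes as they then stand; what a row does not reach is not made up. A row lasts 1/12 s, in which the tool goes at most 41.7 mm and 7.16 degrees, less where a joint would pass 70% of its speed; a pose out of reach is approached as far as the arm can. A call is refused whole if a number of a shift passes 41.7 or a number of a turn 0.125, either way. A call with a gripper value outside its range is refused whole. The fingers move at their own pace and stop on an object; "newtons" is the grip in N (left out, the last holds). Time passes only in rows, so rows that do not move let the fingers close. It gives the time, the measured TCP pose, the force, the opening and the grip force at its end, in the units of the state.
- observe(): the state, without advancing time (a new reading comes with each control period).
- get_image(name): name is "scene" or "top" or "wrist"; returns (picture, depth): 420x560x3 uint8, red, green, blue; 420x560 float32, m along the optical axis (not along the pixel's ray), 0 where there is no reading.
- get_calibration(name): a dict with "vfov" (degrees; the focal length in pixels is half the picture's height over the tangent of half this angle, whatever the lens; pixels are square), "cx", "cy" (the principal point, pixels), "distortion" ([k1, k2, p1, p2, k3] as OpenCV has them; the pictures are not rectified), "view" (4x4, takes a point from world to camera coordinates). Camera axes: x right, y down, z forward; pixel columns grow to the right and rows downward; lengths in m; the calibration is good to about 2 mm. A picture is of the moment at which its call begins: read the wrist's pose just before it. get_calibration takes no time and is no camera call; for the wrist camera it gives the pose at the moment of the call.
- job_done(): hands the job in; it is judged then, once.
Trained networks look in the newest picture that a camera, given by its name, has taken for a name from the list of things; names that differ only in an ending like _2 or _b are one class to them, and where a whole thing is asked for, a point or a joint stands for the part that bears it (a point fixed in the world has none). Each returns a list of dicts, best first, with "conf" (0 to 1); they miss things now and then, are a little off and sometimes report something else, mostly with a low value. They report only what shows in the picture. A call takes as long as a camera call. They do not tell look-alikes from the thing itself.
- boxes_of(query, camera): "extent" ([left, top, right, bottom] as shares, 0 to 1, of the picture: columns of its width, rows of its height, round what is visible of it).
- masks_of(query, camera): "mask" (420x560 bool, what is visible of it) and "extent" ([left, top, right, bottom] as shares, 0 to 1, of the picture: columns of its width, rows of its height, round what is visible of it).
- spot_point(query, camera): "location" ([column, row] as shares, 0 to 1, of the picture: columns of its width, rows of its height: a listed point, or the origin of a listed thing).
The state is a dict: "time": time; "joint_positions": joint angles; "qvel": joint speeds; "effort": joint torques, N m; "tcp_pos": TCP position; "tcp_rot": TCP orientation; "wrist_force": force on the tool from outside, world axes, zero at the start; "ft_torque": the same for the moment, N m; "finger_gap": finger opening in m; "grasp_force": force on a finger pad.
Only numpy, scipy, OpenCV 4.12 (cv2) and the standard library are available. Lean on these libraries where they do the work, as an engineer would, in place of code of your own. Each camera call takes 0.05 s, during which the arm holds its last target. There are 200 camera calls.

## Working session

There is one attempt and no reset: what is moved stays moved. The work goes in short steps, Python scripts to look and compute and a tool call to move; the robot and the scene stay as the last step left them, time stands still between calls to the robot, and variables do not carry over. Pictures are saved under pics/ and viewed, at most 10 in all, crops included, and the job is handed in when it is done.

Besides the shell and the picture viewer there is one more tool, called after "Emit:" in YAML: its name, and indented under it one key for each argument. send_rows: Moves the arm, as the interface text tells. Its arguments: {"type":"object","properties":{"plan":{"type":"string"},"newtons":{"type":"number"}},"required":["plan"]}

```bash
mkdir -p pics; cat > h.py <<'E'
import numpy as np, cv2
from workcell import *
def cal(n):
    c=get_calibration(n); f=210/np.tan(np.radians(c["vfov"])/2)
    return np.array([[f,0,c["cx"]],[0,f,c["cy"]],[0,0,1]]),np.array(c["distortion"],float),np.array(c["view"])
def world(n,uv,d,c=None):
    K,D,V=c or cal(n); uv=np.asarray(uv,float).reshape(-1,1,2)
    p=cv2.undistortPoints(uv,K,D).reshape(-1,2); d=np.asarray(d,float).reshape(-1,1)
    P=np.hstack([p*d,d]); return (P-V[:3,3])@V[:3,:3]
def proj(n,P):
    K,D,V=cal(n); return cv2.projectPoints(np.asarray(P,float).reshape(-1,1,3),cv2.Rodrigues(V[:3,:3])[0],V[:3,3],K,D)[0].reshape(-1,2)
E
python3 - <<'E'
from h import *
o=observe(); print(o["time"],o["tcp_pos"],o["tcp_rot"],o["wrist_force"])
for n in["scene","top"]:
    im,d=get_image(n); c=cal(n); cv2.imwrite(f"pics/{n}0.png",im[:,:,::-1]); np.save(f"{n}d.npy",d)
    for q in["brass","steel","gutter"]:
        for m in masks_of(q,n):
            k=m["mask"]&(d>0); v,u=np.nonzero(k)
            if len(u)==0: continue
            P=world(n,np.c_[u,v],d[k],c); print(n,q,round(m["conf"],2),np.round([u.mean(),v.mean()]),np.round(np.median(P,0),3),np.round(np.percentile(P,2,0),3),np.round(np.percentile(P,98,0),3))
    for q in["seat_a","seat_b","ridge","foot_a","foot_b","gutter"]:
        for s in spot_point(q,n)[:3]:
            uv=np.array(s["location"])*[560,420]; i=np.clip(uv.astype(int),0,[559,419])
            print(n,q,round(s["conf"],2),uv.round(),world(n,uv,d[i[1],i[0]],c).round(3))
E
```

```text
0.0 [ 0.17329404 -0.52144633  0.23009746] [-3.13930207e+00 -2.38989403e-04  3.20718595e-01] [0.09853999 0.34168665 0.37925517]
scene brass 0.65 [281. 206.] [ 0.569 -0.027  0.05 ] [ 0.543 -0.049  0.033] [ 0.59  -0.014  0.056]
scene brass 0.65 [237. 192.] [ 0.622 -0.139  0.046] [ 0.582 -0.173  0.01 ] [ 0.652 -0.113  0.058]
scene steel 0.8 [265. 219.] [ 0.622 -0.016  0.048] [ 0.594 -0.037  0.026] [ 0.643 -0.002  0.056]
scene gutter 0.76 [310. 237.] [0.572 0.082 0.039] [ 0.501 -0.02   0.017] [0.644 0.17  0.079]
scene seat_a 0.93 [327. 249.] [[0.565 0.134 0.045]]
scene seat_a 0.66 [338. 232.] [[0.512 0.113 0.047]]
scene seat_b 0.93 [327. 249.] [[0.565 0.134 0.045]]
scene seat_b 0.66 [338. 232.] [[0.512 0.113 0.047]]
scene ridge 0.84 [327. 242.] [[0.556 0.125 0.054]]
scene ridge 0.28 [227. 140.] [[ 0.508 -0.384  0.019]]
scene foot_a 0.95 [267. 222.] [[ 0.623 -0.007  0.047]]
scene foot_a 0.69 [282. 209.] [[ 0.57  -0.021  0.045]]
scene foot_a 0.16 [327. 241.] [[0.556 0.122 0.055]]
scene foot_b 0.95 [267. 222.] [[ 0.623 -0.007  0.047]]
scene foot_b 0.69 [282. 209.] [[ 0.57  -0.021  0.045]]
sc
[... 570 characters left out ...]
.057]
top gutter 0.78 [240. 211.] [0.566 0.077 0.036] [ 0.506 -0.018  0.017] [0.629 0.163 0.078]
top seat_a 0.79 [219. 223.] [[0.536 0.128 0.043]]
top seat_a 0.56 [208. 204.] [[0.582 0.156 0.046]]
top seat_b 0.79 [219. 223.] [[0.536 0.128 0.043]]
top seat_b 0.56 [208. 204.] [[0.582 0.156 0.046]]
top ridge 0.68 [220. 225.] [[0.53  0.125 0.039]]
top ridge 0.56 [222. 215.] [[0.555 0.12  0.056]]
top foot_a 0.56 [281. 194.] [[ 0.61  -0.024  0.054]]
top foot_a 0.36 [247. 206.] [[0.581 0.06  0.028]]
top foot_b 0.56 [281. 194.] [[ 0.61  -0.024  0.054]]
top foot_b 0.36 [247. 206.] [[0.581 0.06  0.028]]
top gutter 0.72 [249. 209.] [[0.571 0.055 0.043]]
top gutter 0.61 [209. 206.] [[0.577 0.152 0.041]]
```

View pics/scene0.png

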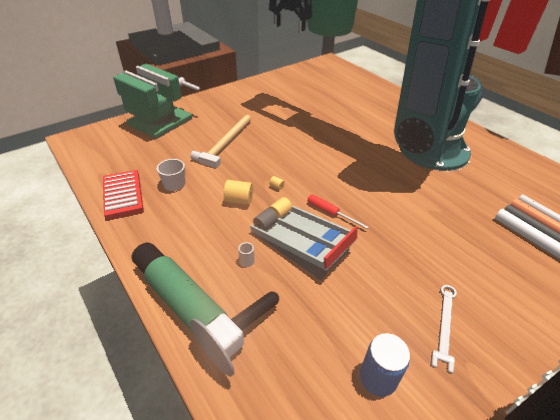

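View pics/top0.png

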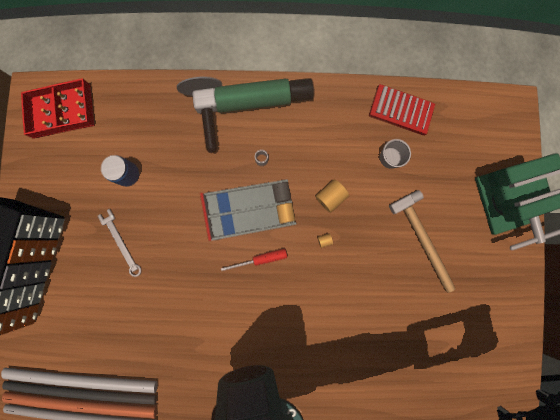

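The brass candidates in the top view are:
- (285,213), lying in the gutter lane at its foot.
- (332,196), a bigger bar on the bench.
- (325,240), a small bar on the bench.

By its size and its place at the foot of a lane, I choose (285,213). The steel is beside it at (281,192), and the blue ridges and red stop are at the left. Next I fit the gutter pose and check it in a close crop.

```bash
cat > fit.py <<'E'
from h import *
from scipy.optimize import least_squares
from scipy.spatial.transform import Rotation as R
def RG(yaw): return (R.from_euler("z",yaw)*R.from_euler("x",np.radians(10))).as_matrix()
def height(x,y,side):   # surface of gutter in its frame, mm; side=+1: brass in lane x>0
    a=abs(x); h=np.zeros_like(x)
    h=np.where((y>45)&(y<73),(y-45)/28*4,h)
    for s in(-1,1):
        k=(abs(x-s*27.5)<22.5)&(abs(y+85)<20); h=np.where(k,20+np.sqrt(np.clip(400-(y+85)**2,0,None)),h)
    h=np.where((a<2.5)|(a>52.5),14.,h); h=np.where(y<-101,np.maximum(h,8),h)
    h=np.where(y>106.5,30.,h); return h
def fit(n,im,d,c,x0):
    v,u=np.nonzero(d>0); P=world(n,np.c_[u,v],d[v,u],c)
    k=np.linalg.norm(P[:,:2]-x0[:2],axis=1)<.17; P=P[k]; P=P[P[:,2]<.11]
    def res(p):
        q=(P-[p[0],p[1],.03])@RG(p[2])*1e3
        h=height(q[:,0],q[:,1],1); out=(abs(q[:,0])>57.5)|(q[:,1]<-106)|(q[:,1]>111.5)
        r=np.where(out,P[:,2]*1e3,q[:,2]-h)-p[3]*1e3
        return np.mean(np.minimum(abs(r),12))
    from scipy.optimize import minimize
    return min((minimize(res,[x0[0],x0[1],y,0],method="Nelder-Mead",options=dict(initial_simplex=np.array([[x0[0],x0[1],y,0]]*5)+np.vstack([np.zeros(4),np.diag([.01,.01,.08,.003])]))) for y in(-.35,-.2,-.05)),key=lambda r:r.fun)
E
python3 - <<'E'
from fit import *
for n in["scene","top"]:
    im,d=get_image(n); c=cal(n); r=fit(n,im,d,c,np.array([.568,.06])); print(n,r.x.round(4),r.fun)
    p=r.x; L=[]
    for x,y,z in[(-57.5,-106,14),(57.5,-106,14),(57.5,106.5,14),(-57.5,106.5,14),(0,73,4),(-27.5,85,20),(27.5,85,20),(-27.5,-85,20),(27.5,-85,20),(-27.5,-85,40),(27.5,-85,40)]: L.append(RG(p[2])@np.array([x,y,z])/1e3+[p[0],p[1],.03])
    print(np.round(L[5:9],4).tolist())
    uv=proj(n,L); i0=uv.mean(0).astype(int)-[70,52]; s=5
    im=cv2.resize(im[i0[1]:i0[1]+105,i0[0]:i0[0]+140],None,fx=s,fy=s)[:,:,::-1].copy()
    for q in (uv-i0+.5)*s: cv2.circle(im,tuple(int(t) for t in q),3,(255,0,255),-1)
    cv2.imwrite(f"pics/{n}1.png",im)
E
```

```text
scene [5.725e-01 5.440e-02 2.323e-01 3.000e-04] 3.6545450205961334
[[0.5273, 0.1261, 0.0645], [0.5808, 0.1388, 0.0645], [0.5659, -0.0368, 0.0349], [0.6194, -0.0242, 0.0349]]
top [ 0.5709  0.0558  0.2163 -0.    ] 2.133594462313925
[[0.5269, 0.1282, 0.0645], [0.5806, 0.14, 0.0645], [0.5628, -0.0353, 0.0349], [0.6165, -0.0235, 0.0349]]
```

View pics/top1.png

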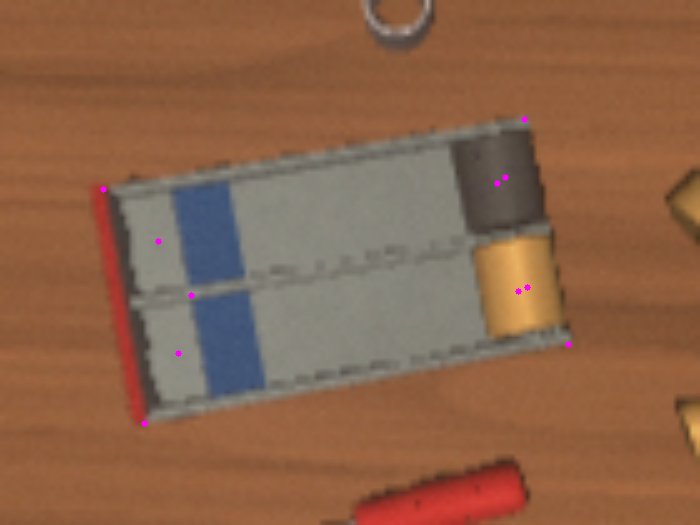

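View pics/scene1.png

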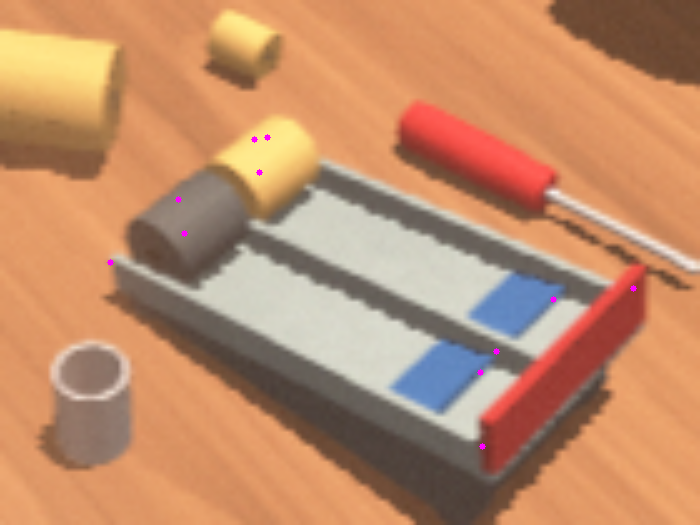

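The top view fit lies on the gutter corners. The brass, about 40 mm across, is in the lane at gutter x = -27.5 (seat_a), and the steel is in the other lane. First I turn the tool and shut the fingers.

Emit:
send_rows:
  plan: "0 0 0 0 0 -0.122 1;0 0 0 0 0 -0.122 1;0 0 0 0 0 -0.122 1;0 0 0 0 0 -0.122 1;0 0 0 0 0 -0.122 1;0 0 0 0 0 -0.122 1;0 0 0 0 0 -0.122 1;0 0 0 0 0 -0.122 1;0 0 0 0 0 -0.122 1;0 0 0 0 0 -0.122 1"
  newtons: 40

```text
time: 1.93
tcp_pos: [0.1734, -0.522, 0.2313]
tcp_rot: [-3.142, 0.0, 1.547]
wrist_force: [0.3, 0.5, 0.4]
finger_gap: -0.0001
grasp_force: 0.0
```

Emit:
send_rows:
  plan: "0 0 0 0 0 -0.122 1;0 0 0 0 0 -0.122 1;0 0 0 0 0.087 0 1;0 0 0 0 0.087 0 1;0 0 0 0 0 0 1"

```text
time: 2.35
tcp_pos: [0.1735, -0.5233, 0.2287]
tcp_rot: [-3.141, -0.179, 1.784]
wrist_force: [1.0, 1.0, -0.8]
finger_gap: 0.0001
grasp_force: 0.0
```

```bash
cat > go.py <<'E'
from fit import *
import sys
O=np.array([.571,.0558,.03]); YAW=.2170
def T():
    G=RG(YAW); return np.c_[G[:,1],G[:,0],-G[:,2]]
def to(g):
    o=observe(); Rt=R.from_euler("xyz",o["tcp_rot"]).as_matrix()
    P=O+RG(YAW)@np.array(g)/1e3
    print("t",round(o["time"],2),"gutter pos",(RG(YAW).T@(o["tcp_pos"]-O)*1e3).round(1),"F_g",(RG(YAW).T@o["wrist_force"]).round(2),"gap",o["finger_gap"])
    print("shift",(Rt.T@(P-o["tcp_pos"])*1e3).round(1),"turn",R.from_matrix(Rt.T@T()).as_rotvec().round(4),"world",P.round(3))
if __name__=="__main__": to([float(a) for a in sys.argv[1:4]])
E
python3 go.py -27.5 -135 90
```

```text
t 2.35 gutter pos [-512.9 -438.1  279. ] F_g [ 1.21  0.62 -0.96] gap 6.695464634941801e-05
shift [303.9 484.3 190.6] turn [ 0.0004 -0.0045 -0.0034] world [ 0.576 -0.095  0.095]
```

Emit:
send_rows:
  plan: "19 30 12 0 0 0 1;19 30 12 0 0 0 1;19 30 12 0 0 0 1;19 30 12 0 0 0 1;19 30 12 0 0 0 1;19 30 12 0 0 0 1;19 30 12 0 0 0 1;19 30 12 0 0 0 1;19 30 12 0 0 0 1;19 30 12 0 0 0 1"

```text
time: 3.18
tcp_pos: [0.4233, -0.2535, 0.1461]
tcp_rot: [3.14, -0.172, 1.785]
wrist_force: [-0.2, 0.4, -0.4]
finger_gap: -0.0002
grasp_force: 0.0
```

Emit:
send_rows:
  plan: "19 30 12 0 0 0 1;19 30 12 0 0 0 1;19 30 12 0 0 0 1;19 30 12 0 0 0 1;19 30 11 0 0 0 1;19 34 11 0 0 0 1;0 0 0 0 0 0 1;0 0 0 0 0 0 1"

```text
time: 3.85
tcp_pos: [0.576, -0.0926, 0.0961]
tcp_rot: [-3.141, -0.174, 1.788]
wrist_force: [-1.0, -0.4, -0.3]
finger_gap: 0.0002
grasp_force: 0.0
```

```bash
python3 - <<'E'
from go import *
to([-27.5,-135,12])
im,d=get_image("wrist"); c=cal("wrist"); p=fit("wrist",im,d,c,O[:2]).x; print(p.round(4))
def dots(p,n,im,col):
    uv=proj(n,[RG(p[2])@np.array(g)/1e3+[p[0],p[1],.03] for g in[(-57.5,-106,14),(57.5,-106,14),(-57.5,106.5,14),(57.5,106.5,14),(0,73,4),(-52.5,73,4),(52.5,73,4),(-27.5,-85,40)]])
    for q in uv: cv2.circle(im,tuple(int(t) for t in q.clip(-999,9999)),3,col,-1)
im=im[:,:,::-1].copy(); dots([*O[:2],YAW],"wrist",im,(255,0,255)); dots(p,"wrist",im,(0,255,0)); cv2.imwrite("pics/w1.png",im)
E
```

```text
t 3.85 gutter pos [ -27.  -132.3   90.5] F_g [-1.05 -0.27 -0.25] gap 0.00019795454723402133
shift [-2.6 -0.4 78.5] turn [-0.0005  0.0008  0.0006] world [ 0.573 -0.082  0.018]
[0.5737 0.0535 0.2178 0.0016]
```

View pics/w1.png

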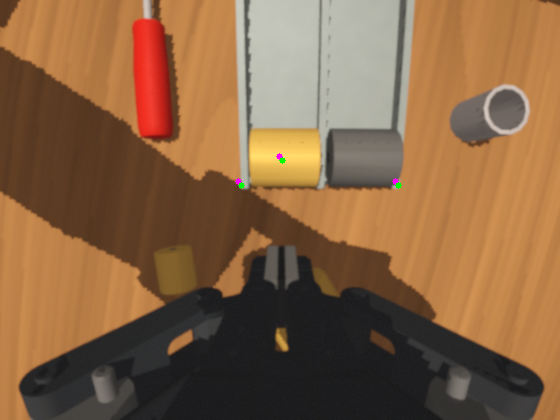

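The wrist view shows the shut fingers (column 281) behind the brass (centre 285,157). The steel is at (365,157). The magenta dots (top fit) and green dots (wrist fit) agree within 3 mm, so I let the fingers down.

Emit:
send_rows:
  plan: "-1 0.5 20 0 0 0 1;-1 0.5 20 0 0 0 1;0 0 20 0 0 0 1;0 0 17 0 0 0 1;0 0 0 0 0 0 1;0 0 0 0 0 0 1"

```text
time: 4.4
tcp_pos: [0.5731, -0.0842, 0.0205]
tcp_rot: [-3.14, -0.174, 1.783]
wrist_force: [0.7, 0.1, 0.7]
finger_gap: 0.0002
grasp_force: 0.0
```

Emit:
send_rows:
  plan: "5 0 0 0 0 0 1;5 0 0 0 0 0 1;3 0 0 0 0 0 1;3 0 0 0 0 0 1;0 0 0 0 0 0 1"

```text
time: 4.82
tcp_pos: [0.5714, -0.0672, 0.0244]
tcp_rot: [3.14, -0.173, 1.786]
wrist_force: [-1.0, -0.1, -0.4]
finger_gap: 0.0002
grasp_force: 0.0
```

```bash
python3 - <<'E'
from go import *
to([-27.5,-116,13])
im,d=get_image("wrist"); cv2.imwrite("pics/w2.png",im[:,:,::-1])
E
```

```text
t 4.82 gutter pos [ -26.1 -119.3   15.4] F_g [-0.97 -0.01 -0.44] gap 0.00015442777199427623
shift [ 3.3 -1.4  2.4] turn [ 0.0018  0.0012 -0.0019] world [ 0.569 -0.064  0.023]
```

View pics/w2.png

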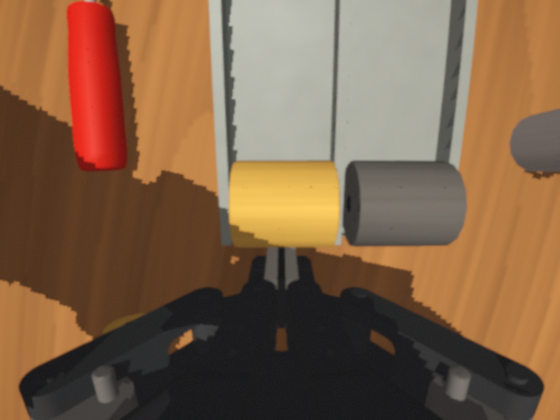

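Fingers at column 281, brass centre at 284: well aligned and just behind it. I start pushing gently.

Emit:
send_rows:
  plan: "3 0 1 0 0 0 1;3 0 1 0 0 0 1;3 0 0 0 0 0 1;4 0 0 0 0 0 1;4 0 0 0 0 0 1;4 0 0 0 0 0 1;4 0 0 0 0 0 1;4 0 0 0 0 0 1;4 0 0 0 0 0 1;4 0 0 0 0 0 1"

```text
time: 5.7
tcp_pos: [0.5631, -0.0314, 0.0279]
tcp_rot: [3.142, -0.174, 1.785]
wrist_force: [1.3, -1.2, 0.8]
finger_gap: 0.0003
grasp_force: 0.7
```

```bash
python3 - <<'E'
from go import *
to([-27.5,40,13])
im,d=get_image("wrist"); cv2.imwrite("pics/w3.png",im[:,:,::-1])
E
```

```text
t 5.7 gutter pos [-26.5 -82.5  12.4] F_g [ 1.04 -1.3   0.99] gap 0.0002762231341652227
shift [122.5  -1.4  -0.6] turn [ 0.0005  0.0007 -0.0028] world [0.536 0.086 0.05 ]
```

View pics/w3.png

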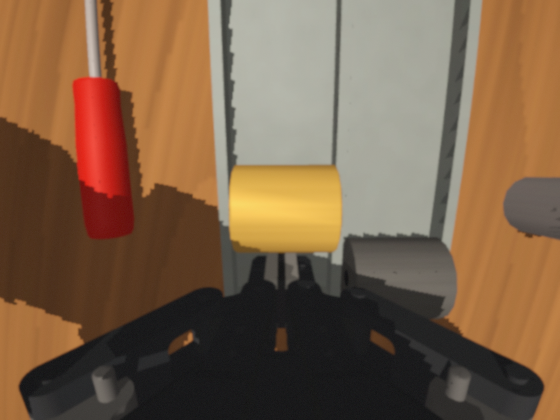

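The brass (centre 286,208) is rising square in front of the fingers, and the steel stays at the foot (400,277). I continue the push.

Emit:
send_rows:
  plan: "4 0 0 0 0 0 1;4 0 0 0 0 0 1;4 0 0 0 0 0 1;4 0 0 0 0 0 1;4 0 0 0 0 0 1;4 0 0 0 0 0 1;4 0 0 0 0 0 1;4 0 0 0 0 0 1;4 0 0 0 0 0 1;4 0 0 0 0 0 1"

```text
time: 6.58
tcp_pos: [0.5548, 0.0071, 0.0348]
tcp_rot: [-3.142, -0.174, 1.785]
wrist_force: [0.7, -1.1, 0.9]
finger_gap: 0.0002
grasp_force: 0.7
```

Emit:
send_rows:
  plan: "4 0 0 0 0 0 1;4 0 0 0 0 0 1;4 0 0 0 0 0 1;4 0 0 0 0 0 1;4 0 0 0 0 0 1;4 0 0 0 0 0 1;4 0 0 0 0 0 1;4 0 0 0 0 0 1;4 0 0 0 0 0 1;4 0 0 0 0 0 1"

```text
time: 7.42
tcp_pos: [0.5464, 0.0456, 0.0417]
tcp_rot: [-3.142, -0.174, 1.785]
wrist_force: [0.3, -2.2, -0.2]
finger_gap: 0.0001
grasp_force: 0.7
```

```bash
python3 - <<'E'
from go import *
to([-27.5,54,13])
im,d=get_image("wrist"); cv2.imwrite("pics/w4.png",im[:,:,::-1])
E
```

```text
t 7.42 gutter pos [-26.2  -2.6  12.4] F_g [-0.18 -2.2   0.23] gap 0.00010756876304473047
shift [56.6 -1.4 -0.7] turn [ 0.0005  0.0006 -0.003 ] world [0.533 0.1   0.052]
```

View pics/w4.png

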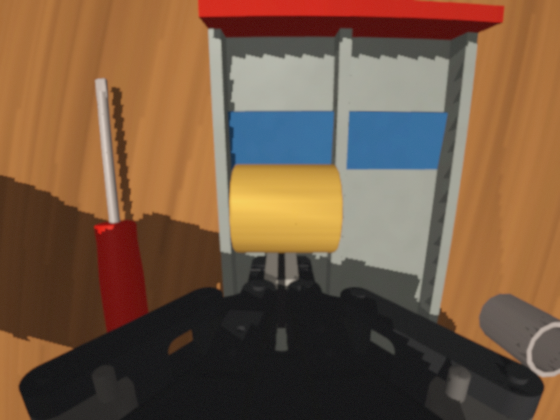

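The brass (286,208) is square and just short of the blue ramp. I push on over the ridge.

Emit:
send_rows:
  plan: "4 0 0 0 0 0 1;4 0 0 0 0 0 1;4 0 0 0 0 0 1;4 0 0 0 0 0 1;4 0 0 0 0 0 1;4 0 0 0 0 0 1;4 0 0 0 0 0 1;4 0 0 0 0 0 1;4 0 0 0 0 0 1;4 0 0 0 0 0 1"

```text
time: 8.3
tcp_pos: [0.5381, 0.084, 0.0487]
tcp_rot: [3.142, -0.174, 1.785]
wrist_force: [0.8, -1.7, 0.8]
finger_gap: 0.0003
grasp_force: 1.2
```

Emit:
send_rows:
  plan: "3 0 0 0 0 0 1;3 0 0 0 0 0 1;2 0 0 0 0 0 1;2 0 0 0 0 0 1;1 0 0 0 0 0 1;1 0 0 0 0 0 1;0 0 0 0 0 0 1"

```text
time: 8.88
tcp_pos: [0.5355, 0.0955, 0.0506]
tcp_rot: [-3.141, -0.174, 1.785]
wrist_force: [0.3, -0.8, -0.2]
finger_gap: -0.0002
grasp_force: 0.0
```

```bash
python3 - <<'E'
from go import *
to([-27.5,54,13])
im,d=get_image("wrist"); cv2.imwrite("pics/w5.png",im[:,:,::-1])
im,d=get_image("top")
for q in["brass","steel"]:
  for m in masks_of(q,"top")[:3]:
    k=m["mask"]&(d>0); v,u=np.nonzero(k); P=(world("top",np.c_[u,v],d[k])-O)@RG(YAW)*1e3; P=P[P[:,2]>33]
    print(q,m["conf"],P.mean(0).round(1) if len(P) else 0)
E
```

```text
t 8.88 gutter pos [-26.1  49.3  12.3] F_g [ 0.15 -0.83 -0.02] gap -0.0002006273139065879
shift [ 4.7 -1.4 -0.8] turn [ 0.0003  0.0003 -0.0028] world [0.533 0.1   0.052]
brass 0.92 [  -6.3 -202.5   56.1]
brass 0.64 0
brass 0.48 [-148.3 -416.8   65.5]
steel 0.53 [ 25.6 -81.7  67. ]
```

View pics/w5.png

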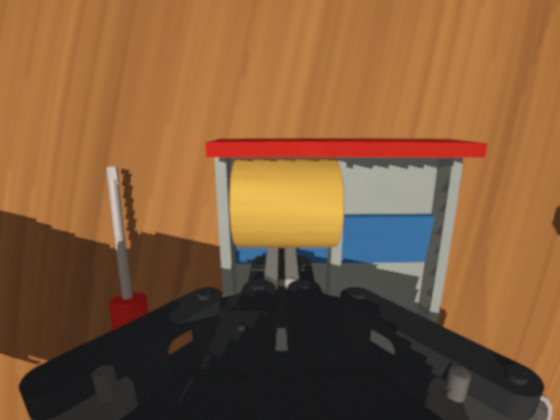

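The brass now lies against the red stop (its upper edge at row 160, stop at row 150), and the fingers feel no force. I back off 6 mm and measure whether it stays.

Emit:
send_rows:
  plan: "-2 0 0 0 0 0 1;-2 0 0 0 0 0 1;-2 0 0 0 0 0 1;0 0 0 0 0 0 1;0 0 0 0 0 0 1;0 0 0 0 0 0 1"

```text
time: 9.58
tcp_pos: [0.5369, 0.0894, 0.0496]
tcp_rot: [-3.142, -0.174, 1.785]
wrist_force: [0.6, 0.8, 0.1]
finger_gap: 0.0004
grasp_force: 0.0
```

```bash
cat > chk.py <<'E'
from go import *
to([-27.5,54,13])
im,d=get_image("wrist"); c=cal("wrist")
for i,m in enumerate(masks_of("brass","wrist")[:2]):
    k=cv2.erode(m["mask"].astype(np.uint8),np.ones((5,5)))>0; k&=d>0; v,u=np.nonzero(k); P=(world("wrist",np.c_[u,v],d[k],c)-O)@RG(YAW)*1e3
    f=least_squares(lambda p:np.hypot(P[:,1]-p[0]-p[2]*(P[:,0]+27),P[:,2]-p[1])-20,[85,20,0],loss="soft_l1")
    print(m["conf"],"centre y,z,slope",f.x.round(2),"x",np.percentile(P[:,0],[2,98]).round(1))
hsv=cv2.cvtColor(im,cv2.COLOR_RGB2HSV); k=(d>0)&((hsv[...,0]<5)|(hsv[...,0]>174))&(hsv[...,1]>180); v,u=np.nonzero(k); P=(world("wrist",np.c_[u,v],d[k],c)-O)@RG(YAW)*1e3; P=P[P[:,2]>26]; P=P[P[:,1]>60]
print("stop y",np.percentile(P[:,1],[3,50,97]).round(1),"z",np.median(P[:,2]).round(1))
E
python3 chk.py
```

```text
t 9.58 gutter pos [-26.1  42.9  12.3] F_g [ 0.74  0.71 -0.03] gap 0.0003582587912126728
shift [11.1 -1.5 -0.7] turn [ 0.0005  0.0006 -0.0031] world [0.533 0.1   0.052]
0.78 centre y,z,slope [83.24 20.96  0.  ] x [-42.9  -2.4]
stop y [105.4 108.2 110.8] z 31.2
```

The bar is seated: y is about 84.5 relative to the stop, z about 20, and it lies square. It did not follow the fingers. I withdraw.

Emit:
send_rows:
  plan: "-6 0 0 0 0 0 1;-6 0 0 0 0 0 1;0 0 -15 0 0 0 1;0 0 -25 0 0 0 1;0 0 -25 0 0 0 1;0 0 -25 0 0 0 1;-10 0 -20 0 0 0 1;0 0 0 0 0 0 1;0 0 0 0 0 0 1;0 0 0 0 0 0 1"

```text
time: 10.52
tcp_pos: [0.5448, 0.0496, 0.1528]
tcp_rot: [-3.14, -0.175, 1.784]
wrist_force: [-0.4, -0.1, -0.6]
finger_gap: 0.0001
grasp_force: 0.0
```

```bash
python3 - <<'E'
import chk
from go import *
im,d=get_image("scene"); uv=proj("scene",[O]).astype(int)[0]
cv2.imwrite("pics/s9.png",cv2.resize(im[uv[1]-60:uv[1]+60,uv[0]-80:uv[0]+80],None,fx=4,fy=4)[:,:,::-1])
E
```

```text
t 10.52 gutter pos [-26.9  20.9 121. ] F_g [-0.37 -0.16 -0.6 ] gap 0.0001356432525724054
shift [ 33.1  -0.6 108. ] turn [-0.0014 -0.0002 -0.0038] world [0.533 0.1   0.052]
0.84 centre y,z,slope [83.73 20.38  0.  ] x [-42.8  -3.8]
stop y [105.3 108.  110.8] z 30.6
```

View pics/s9.png

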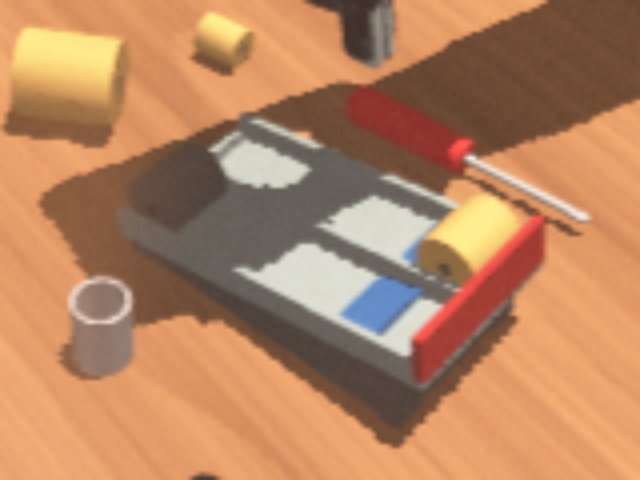

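The brass sits at the red stop (470,235 in the crop), past the blue ridge. The steel is still at the foot (180,185), and the gripper is clear.

```bash
python3 -c "
from workcell import *
print(job_done())"
```

```text
the job is handed in; nothing more can be done
None
```

The brass offcut was pushed over the ridge and sits in its seat against the red stop, the steel offcut is still at the foot of the other lane, and the job is handed in; no verdict was returned.

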